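# Sweep loose nuts into the tilt-out bin and shut it

## Task

Three steel hex nuts lie loose on the white shelf. With closed fingers, sweep them across the shelf and off its front edge into the tilted-out grey bin below, without picking any of them up. When all three are in, push the bin fully shut and leave the other things on the shelf where they are.

Things in the scene. Friction and masses are not known exactly. Their poses are not given: they have to be found in the camera images.
- shelf: Fixed white PVC shelf: a board 360 deep (x) x 960 wide (y) x 12 thick on end panels, its flat top 140 above the table. Origin on the table (z = 0) straight below the middle of its front edge, the long edge nearer the robot; own +x goes deeper into the shelf, away from the robot, +y along the edge to the robot's left.
- bin (a joint): Hinge of the grey tilt-out bin below the shelf's front edge, the middle one of three (the outer two are shut and fixed). Rad: 0 = shut, front upright, its outer face 6 in front of the shelf edge; 0.7 = fully tilted out. Hinge line along the shelf's y at the foot of the front, 12 above the table, 3 in front of the shelf edge. Friction 0.2 N m: it stays where left; no latch or spring.
- bin_floor (a point): Middle of the bin's inner floor, 15 behind the hinge line and 4 above it when shut; turns with the bin (x into the bin, y along the shelf edge). Front 204 wide, 115 high, 6 thick; inside 196 wide; the back slopes up and away from the front. Tilted out, the mouth reaches 60 to 75 out in front of the shelf edge, below the shelf board.
- bin_lip (a point): Middle of the upper edge of the bin's front, 115 from the hinge; 95 to 113 above the table while tilted out, 127 when shut (just below the shelf board, whose underside is at 128).
- nut0: One of three equal plain steel hex nuts lying flat on the shelf: 30 across flats, 35 across corners, 16 high, 20 hole, about 65 g. Origin at the centre of its underside, z along the hole.
- nut1: One of three equal plain steel hex nuts lying flat on the shelf: 30 across flats, 35 across corners, 16 high, 20 hole, about 65 g. Origin at the centre of its underside, z along the hole.
- nut2: One of three equal plain steel hex nuts lying flat on the shelf: 30 across flats, 35 across corners, 16 high, 20 hole, about 65 g. Origin at the centre of its underside, z along the hole.
- driver_case: Screwdriver set in a black hard case with clear window, 100 x 170 x 39 high, lying towards the right end of the shelf. Leave alone. Origin at the centre of its underside.
- lantern: Blue plastic lantern, 90 across, 178 high, at the left end of the shelf. Leave alone. Origin at the centre of its underside.
- bulb: Small glass bulb, 45 across, lying in an open cardboard tray 60 x 90, 49 high in all, behind the nuts. Leave alone. Origin at the centre of the tray's underside.
- tape: Black roll of tape, 84 across, 20 high, lying flat behind the nuts. Leave alone. Origin at the centre of its underside.
- hasp: Aluminium lock hasp lying flat, 122 x 38, staple 21 high, near the front of the shelf at the left. Leave alone. Origin near its middle (hinge), on its underside.
- padlock: Brass padlock lying flat, body 34 x 42 x 20, shackle to +x, near the front of the shelf at the right. Leave alone. Origin at the centre of the body's underside.

How it is judged:
By the outcome, as a careful person would: the job done as asked, in the order asked, and still so for the second after the job is handed in, with the robot touching nothing.
It also fails if it takes over 69 s, if anything falls off the work surface, if the arm or the gripper's body presses on something with over 40 N, if the wrist force passes 120 N, or if a joint passes its speed limit or range.

## Robot

A 6-joint arm with a two-finger parallel gripper is mounted at the origin on the work surface. World frame = base frame: x ahead of the robot, y to its left, z up, the work surface at z = 0. Lengths are in m, angles in rad, forces in N, time in s.
With the tool pointing down it reaches from about 0.25 to 0.775 m from the base axis. Payload 4 kg.
Tool frame: the origin (TCP) lies midway between the tips of the shut fingers; the grasp point (between the pads) lies 19 mm behind it (grip_point_offset is the distance from the TCP to the grasp point, in m); z points along the fingers, y is the line along which they close (so a half turn about z gives the same grasp; the last joint's range is limited). The gripper opens to 94 mm and grips with 3 to 60 N. Pads are 16 mm wide; open, the fingers measure 119 mm over their backs; the gripper's body (75 mm by 177 mm) begins 78 mm behind the grasp point.
Start: joints at [1.021, 0.087, 1.371, -0, 1.684, -0.103], TCP at [0.238, 0.496, 0.206] pointing down, gripper open.
Joint ranges: [-3.1, 3.1], [-0.76, 2.03], [0.27, 2.55], [-1.08, 4.22], [0.17, 2.65], [-2.57, 2.57]. Speed limits (rad/s): [2.79, 2.79, 3.14, 3.14, 3.14, 3.14].

## Interface

Orientations are given as [roll, pitch, yaw] about the fixed x, y, z axes, in that order (R = Rz(yaw) Ry(pitch) Rx(roll)).
In Python, from bench import * gives the robot as it stands.
- The arm moves only by the tool carry_out, never from a script. Its argument "commands" is a list of rows, each a list of 6 numbers: the shift along the tool's x, y, z in m, then the turn, a rotation vector about the tool's x, y, z in rad. In form: [[tx, ty, tz, rx, ry, rz], ...]. A call has exactly 5 rows; each row is the pose to reach, as a shift and turn from the pose commanded when the call began, along the tool's axes at that moment; what a row does not reach only later rows make up. A row lasts 1/10 s, in which the tool goes at most 50 mm and 8.59 degrees, less where a joint would pass 70% of its speed; a pose out of reach is approached as far as the arm can. A call with a gripper value outside its range is refused whole. "jaw" is the opening, from 0 (shut) to 1 (fully open), set as the call begins (left out, the last holds). The fingers move at their own pace and stop on an object; the grip force is fixed at half the most. Time passes only in rows, so rows that repeat a pose let the fingers close, or fill a call up. It gives the time, the measured TCP pose, the force, the opening and the grip force at its end, in the units of the state.
- get_obs(): the state, without advancing time (a new reading comes with each control period).
- snapshot(name): name is "side" or "top" or "wrist"; returns a dict with "img" (384x512x3 uint8, red, green, blue), "range_z" (384x512 float32, m along the optical axis (not along the pixel's ray), 0 where there is no reading), "fx", "fy", "cx", "cy" (pixels), "distortion" ([k1, k2, p1, p2, k3] as OpenCV has them; the pictures are not rectified), "R" (3x3) and "t" (3): a world point X has camera coordinates R X + t. Camera axes: x right, y down, z forward; pixel columns grow to the right and rows downward; lengths in m; the calibration is good to about 2 mm. A picture is of the moment at which its call begins.
- close_job(): hands the job in; it is judged then, once.
The state is a dict: "time": time; "joint_positions": joint angles; "qvel": joint speeds; "joint_torque": joint torques, N m; "tool_pos": TCP position; "ee_rot": TCP orientation; "wrist_force": force on the tool from outside, world axes, zero at the start; "wrist_torque": the same for the moment, N m; "width": finger opening in m; "finger_force": force on a finger pad.
Only numpy, scipy, OpenCV 4.12 (cv2) and the standard library are available. Lean on these libraries where they do the work, as an engineer would, in place of code of your own. Each camera call takes 0.05 s, during which the arm holds its last target. There are 200 camera calls.

## Working session

There is one attempt and no reset: what is moved stays moved. The work goes in short steps, Python scripts to look and compute and a tool call to move; the robot and the scene stay as the last step left them, time stands still between calls to the robot, and variables do not carry over. Pictures are saved under pics/ and viewed, at most 10 in all, crops included, and the job is handed in when it is done.

Besides the shell and the picture viewer there is one more tool, called after "Emit:" by a JSON object that holds its "name" and its "arguments", one argument or row to a line. carry_out: Moves the arm, as the interface text tells. Its arguments: {"type":"object","properties":{"commands":{"type":"array","items":{"type":"array","items":{"type":"number"}}},"jaw":{"type":"number"}},"required":["commands"]}

```bash
ls; mkdir -p pics; cat > h.py <<'E'
from bench import *
import numpy as np, cv2
def save(s,n,crop=None,k=1):
    im=s["img"][:,:,::-1]
    if crop: a,b,c,d=crop; im=im[b:d,a:c]
    im=cv2.resize(im,None,fx=k,fy=k,interpolation=cv2.INTER_CUBIC); cv2.imwrite("pics/"+n,im)
def pt(s,u,v,z=None):
    K=np.array([[s["fx"],0,s["cx"]],[0,s["fy"],s["cy"]],[0,0,1.]])
    p=cv2.undistortPoints(np.array([[[u,v]]],float),K,np.array(s["distortion"],float))[0,0]
    R=np.array(s["R"]);t=np.array(s["t"]); d=np.array([p[0],p[1],1.])
    if z is None:
        return R.T@(d*s["range_z"][int(round(v)),int(round(u))]-t)
    c=-R.T@t; w=R.T@d
    return c+w*(z-c[2])/w[2]
E
python3 - <<'E'
from h import *
import pickle
o=get_obs(); print({k:np.round(v,3) for k,v in o.items()})
ss={}
for n in("top","side"):
    s=snapshot(n); ss[n]=s; save(s,n+"0.png",k=1.56); print(n,np.round(-np.array(s["R"]).T@s["t"],3),s["fx"],np.round(s["R"],2).tolist())
pickle.dump(ss,open("s0.pkl","wb"))
E
```

```text
pics
{'time': np.float64(0.0), 'joint_positions': array([ 1.021,  0.088,  1.372, -0.   ,  1.684, -0.103]), 'qvel': array([-0.001,  0.   ,  0.002,  0.001, -0.001,  0.   ]), 'joint_torque': array([ 1.0000e-03, -3.4018e+01, -3.0243e+01,  7.2000e-02,  3.3000e-02,
       -0.0000e+00]), 'tool_pos': array([0.237, 0.496, 0.204]), 'ee_rot': array([-3.139, -0.   ,  2.695]), 'wrist_force': array([-0.253,  0.725, -0.847]), 'wrist_torque': array([-0.   ,  0.049, -0.018]), 'finger_force': np.float64(0.0), 'width': np.float64(0.094)}
top [0.483 0.042 1.185] 399.5447279061861 [[-0.03, -1.0, -0.01], [-0.99, 0.03, -0.16], [0.16, 0.0, -0.99]]
side [ 0.426 -0.856  0.746] 459.2628370817332 [[0.97, -0.24, 0.02], [-0.12, -0.54, -0.83], [0.21, 0.81, -0.55]]
```

View pics/top0.png

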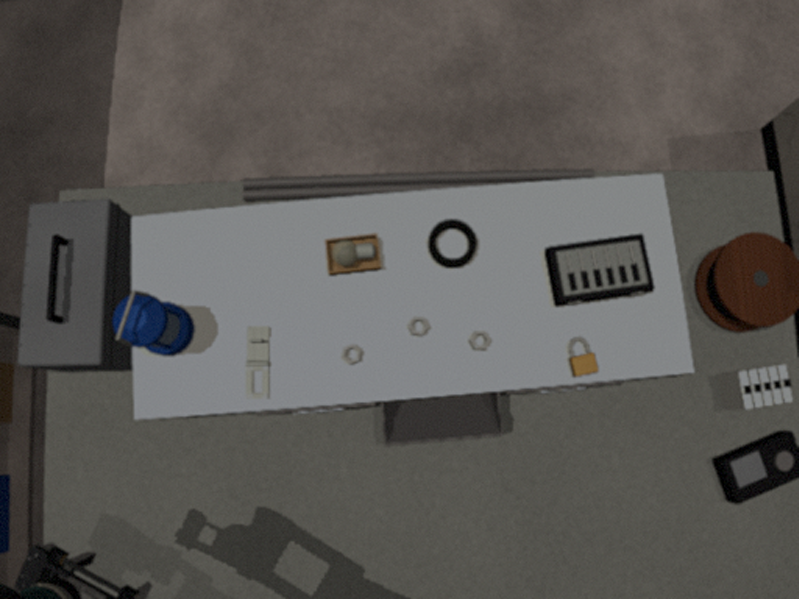

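View pics/side0.png

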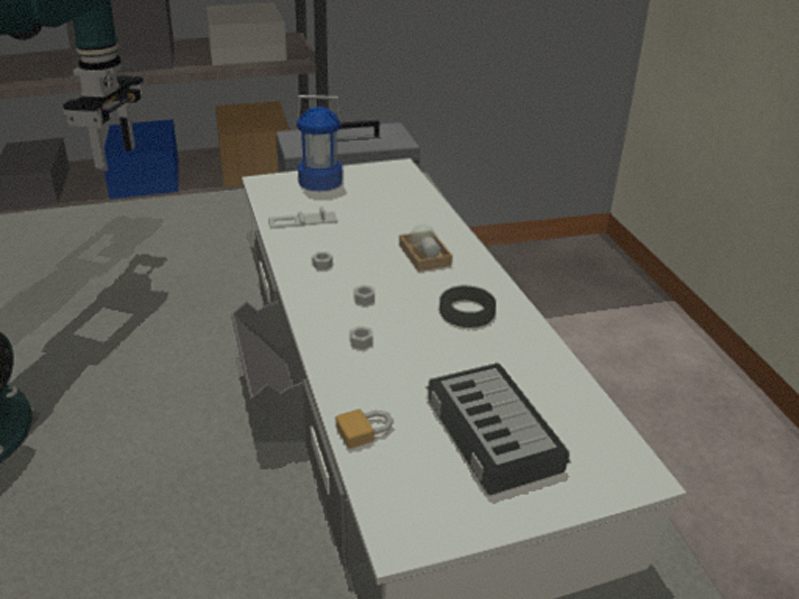

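The top view shows the nuts at (353,354), (419,326) and (480,341), and the bin mouth at columns 385–503 below the shelf edge, which runs from (134,418) to (692,373). The side view has the nuts at (322,261), (364,296) and (361,338). Next I triangulate these points.

```bash
cat > m.py <<'E'
from h import *
import pickle
ss=pickle.load(open("s0.pkl","rb")); T,S=ss["top"],ss["side"]; k=1.56
def tri(a,b):
    Ps=[];xs=[]
    for s,p in((T,a),(S,b)):
        K=np.array([[s["fx"],0,s["cx"]],[0,s["fy"],s["cy"]],[0,0,1.]])
        xs.append(cv2.undistortPoints(np.array([[[p[0]/k,p[1]/k]]],float),K,np.array(s["distortion"],float))[0,0].reshape(2,1))
        Ps.append(np.c_[s["R"],s["t"]])
    X=cv2.triangulatePoints(Ps[0],Ps[1],xs[0],xs[1])[:,0]; return X[:3]/X[3]
for n,a,b in [("A",(353,354),(322,260)),("B",(419,326),(364,295)),("C",(480,341),(361,337)),("shelfFR",(692,373),(385,578)),("shelfFL",(134,418),(243,179)),
 ("padlock",(584,365),(355,427)),("tape",(453,243),(468,300)),("binL",(385,440),(234,312)),("binR",(512,430),(258,400))]:
    print(n,"tri",tri(a,b).round(4),"z.148",pt(T,a[0]/k,a[1]/k,.148).round(4), pt(S,b[0]/k,b[1]/k,.148).round(4),"depth",pt(T,a[0]/k,a[1]/k).round(3))
for n,a in [("haspR",(270,380)),("haspRfront",(270,398)),("haspRback",(270,327)),("padL",(570,376)),("padBL",(570,340)),("trayR",(381,268)),("tapeF",(453,267)),("binmouthL",(388,400)),("binmouthR",(500,393)),("edgeL",(385,399)),("edgeR",(503,388))]:
    print(n,pt(T,a[0]/k,a[1]/k).round(3),pt(T,a[0]/k,a[1]/k,.14).round(3))
save(T,"c1.png",(200,185,400,300),4); save(S,"c2.png",(140,140,280,300),3.7)
E
python3 m.py
```

```text
A tri [0.5789 0.1245 0.1503] z.148 [0.5786 0.1247 0.148 ] [0.58   0.1284 0.148 ] depth [0.579 0.125 0.14 ]
B tri [0.6231 0.0131 0.149 ] z.148 [0.6226 0.0131 0.148 ] [0.6241 0.0146 0.148 ] depth [0.624 0.013 0.139]
C tri [ 0.5954 -0.0881  0.1495] z.148 [ 0.5942 -0.0881  0.148 ] [ 0.5972 -0.0861  0.148 ] depth [ 0.595 -0.089  0.141]
shelfFR tri [ 0.5335 -0.4559  0.1355] z.148 [ 0.5277 -0.4489  0.148 ] [ 0.5365 -0.4645  0.148 ] depth [ 0.534 -0.518  0.001]
shelfFL tri [0.4802 0.5048 0.1326] z.148 [0.4793 0.498  0.148 ] [0.4798 0.4706 0.148 ] depth [0.479 0.5   0.143]
padlock tri [ 0.5496 -0.2605  0.1523] z.148 [ 0.5483 -0.2615  0.148 ] [ 0.5522 -0.2562  0.148 ] depth [ 0.548 -0.258  0.16 ]
tape tri [ 0.7632 -0.0494  0.1605] z.148 [ 0.7646 -0.0501  0.148 ] [ 0.7728 -0.0317  0.148 ] depth [ 0.766 -0.05   0.144]
binL tri [0.4322 0.0763 0.1033] z.148 [0.4357 0.0748 0.148 ] [0.4303 0.0116 0.148 ] depth [0.434 0.076 0.109]
binR tri [ 0.4453 -0.141   0.1095] z.148 [ 0.4454 -0.1343  0.148 ] [ 0.4453 -0.1844  0.148 ] depth [ 0.44  -0.159  0.001]
haspR [0.539 0.266 0.142] [0.539 0.266 0.14 ]
haspRfront [0.509 0.266 0.14 ] [0.509 0.266 0.14 ]
haspRback [0.629 0.266 0.14 ] [0.629 0.266 0.14 ]
padL [ 0.531 -0.238  0.143] [ 0.531 -0.239  0.14 ]
padBL [ 0.592 -0.242  0.142] [ 0.592 -0.243  0.14 ]
trayR [0.724 0.075 0.148] [0.726 0.075 0.14 ]
tapeF [ 0.723 -0.048  0.147] [ 0.724 -0.049  0.14 ]
binmouthL [0.501 0.068 0.141] [0.501 0.068 0.14 ]
binmouthR [ 0.508 -0.128  0.077] [ 0.507 -0.119  0.14 ]
edgeL [0.503 0.073 0.139] [0.503 0.073 0.14 ]
edgeR [ 0.515 -0.124  0.142] [ 0.515 -0.124  0.14 ]
```

View pics/c1.png

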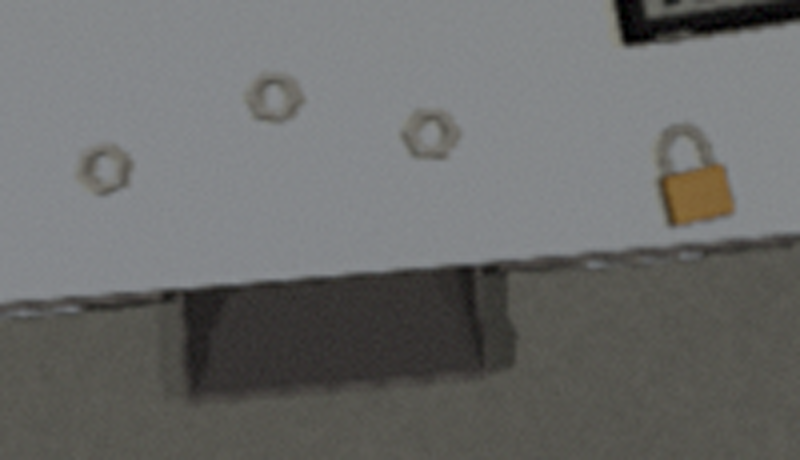

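View pics/c2.png

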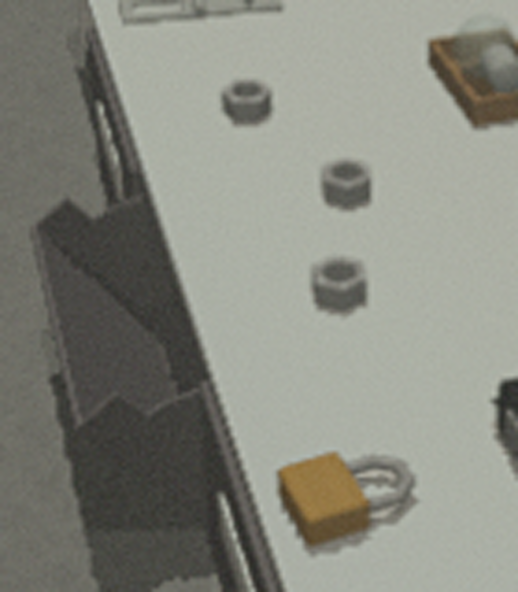

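The crops confirm three nut rings, with the bin opening between crop columns 187 and 480. The triangulated nut heights of about 0.150 fit the expected 0.148–0.156. Next I fix the bin's lateral limits and write a helper that converts world goals into tool moves.

```bash
cat > g.py <<'E'
import sys
from h import *
from scipy.spatial.transform import Rotation as Ro
def mv(x,y,z,psi,o=None):
    o=o or get_obs(); R0=Ro.from_euler("xyz",o["ee_rot"]); R1=Ro.from_euler("xyz",[np.pi,0,psi])
    return R0.inv().apply(np.array([x,y,z])-o["tool_pos"]).round(4), (R0.inv()*R1).as_rotvec().round(3)
if __name__=="__main__":
    o=get_obs(); print(o["time"].round(2),o["tool_pos"].round(4),o["ee_rot"].round(3),o["wrist_force"].round(1),o["joint_positions"].round(2))
    for a in sys.argv[1:]: print(a,*mv(*[float(v) for v in a.split(",")]))
E
python3 - <<'E'
from h import *
import pickle
ss=pickle.load(open("s0.pkl","rb")); T,S=ss["top"],ss["side"]
f=lambda u,v:(200+u/4,185+v/4)
for u,v,z in[(190,398,.1),(484,372,.1),(183,291,.14),(478,267,.14),(0,300,.14),(800,232,.14)]: print(u,v,pt(T,*f(u,v),z).round(4))
g=lambda u,v:(140+u/3.7,140+v/3.7)
for u,v in[(35,228),(80,425)]: print(pt(S,*g(u,v),.1).round(4))
E
python3 g.py 0.61,0.15,0.25,3.98
```

```text
190 398 [0.427  0.0746 0.1   ]
484 372 [ 0.4381 -0.1228  0.1   ]
183 291 [0.4977 0.0762 0.14  ]
478 267 [ 0.5074 -0.116   0.14  ]
0 300 [0.4949 0.1954 0.14  ]
800 232 [ 0.5225 -0.3313  0.14  ]
[0.4289 0.0747 0.1   ]
[ 0.4397 -0.1241  0.1   ]Traceback (most recent call last):
  File "g.py", line 8, in <module>
    o=get_obs(); print(o["time"].round(2),o["tool_pos"].round(4),o["ee_rot"].round(3),o["wrist_force"].round(1),o["joint_positions"].round(2))
                       ^^^^^^^^^^^^^^^
AttributeError: 'float' object has no attribute 'round'
```

```bash
sed -i 's/o\["time"\].round(2)/round(o["time"],2)/' g.py; python3 g.py 0.237,0.496,0.26,3.98 0.606,0.156,0.26,3.98 0.606,0.156,0.147,3.98 0.495,0.03,0.147,3.98
```

```text
0.1 [0.2374 0.4956 0.2044] [-3.14  -0.     2.695] [-0.8 -0.7 -0.1] [ 1.02  0.09  1.37 -0.    1.68 -0.1 ]
0.237,0.496,0.26,3.98 [ 0.0005  0.0001 -0.0556] [-2.000e-03 -1.000e-03 -1.285e+00]
0.606,0.156,0.26,3.98 [-0.4791 -0.1471 -0.0554] [-2.000e-03 -1.000e-03 -1.285e+00]
0.606,0.156,0.147,3.98 [-0.4792 -0.1469  0.0576] [-2.000e-03 -1.000e-03 -1.285e+00]
0.495,0.03,0.147,3.98 [-0.4335 -0.3085  0.0579] [-2.000e-03 -1.000e-03 -1.285e+00]
```

Emit:
{"name": "carry_out", "arguments": {
  "commands": [
    [-0.02, -0.006, -0.03, 0, 0, -0.13],
    [-0.06, -0.018, -0.055, 0, 0, -0.26],
    [-0.105, -0.032, -0.055, 0, 0, -0.39],
    [-0.15, -0.046, -0.055, 0, 0, -0.52],
    [-0.195, -0.06, -0.055, 0, 0, -0.65]
  ],
  "jaw": 0
}}

```text
time: 0.6
tool_pos: [0.3885, 0.3563, 0.2603]
ee_rot: [3.142, -0.0, -2.932]
wrist_force: [0.0, 1.2, -0.6]
width: 0.0573
finger_force: 0.0
```

```bash
python3 g.py 0.606,0.156,0.26,3.98 0.606,0.156,0.2,3.98
```

```text
0.6 [0.3885 0.3563 0.2603] [ 3.142 -0.    -2.932] [ 0.   1.2 -0.6] [ 0.63  0.03  1.32  0.    1.79 -1.15]
0.606,0.156,0.26,3.98 [-0.1712 -0.2411  0.0003] [ 0.     0.    -0.629]
0.606,0.156,0.2,3.98 [-0.1712 -0.2411  0.0603] [ 0.     0.    -0.629]
```

Emit:
{"name": "carry_out", "arguments": {
  "commands": [
    [-0.028, -0.04, 0, 0, 0, -0.126],
    [-0.056, -0.08, 0, 0, 0, -0.252],
    [-0.086, -0.12, 0, 0, 0, -0.378],
    [-0.114, -0.16, 0, 0, 0, -0.504],
    [-0.142, -0.2, 0, 0, 0, -0.629]
  ]
}}

```text
time: 1.1
tool_pos: [0.568, 0.1887, 0.2598]
ee_rot: [3.141, -0.001, -2.304]
wrist_force: [1.2, 1.1, -0.2]
width: 0.0175
finger_force: 0.0
```

```bash
python3 g.py 0.606,0.156,0.2,3.98 0.606,0.156,0.147,3.98
```

```text
1.1 [0.568  0.1887 0.2598] [ 3.141e+00 -1.000e-03 -2.304e+00] [ 1.2  1.1 -0.2] [ 0.23  0.19  1.14  0.    1.8  -2.18]
0.606,0.156,0.2,3.98 [-0.0011 -0.0502  0.0598] [ 0.001 -0.001 -0.001]
0.606,0.156,0.147,3.98 [-0.0012 -0.0502  0.1128] [ 0.001 -0.001 -0.001]
```

Emit:
{"name": "carry_out", "arguments": {
  "commands": [
    [-0.001, -0.03, 0.01, 0, 0, 0],
    [-0.001, -0.05, 0.03, 0, 0, 0],
    [-0.001, -0.05, 0.06, 0, 0, 0],
    [-0.001, -0.05, 0.085, 0, 0, 0],
    [-0.001, -0.05, 0.1, 0, 0, 0]
  ]
}}

```text
time: 1.6
tool_pos: [0.6034, 0.157, 0.1568]
ee_rot: [3.138, -0.004, -2.31]
wrist_force: [0.7, 0.3, -0.5]
width: 0.0004
finger_force: 0.0
```

```bash
python3 g.py 0.606,0.156,0.147,3.98; python3 - <<'E'
from h import *
s=snapshot("side"); save(s,"s1.png",(130,60,300,260),3)
E
```

```text
1.6 [0.6034 0.157  0.1568] [ 3.138 -0.004 -2.31 ] [ 0.7  0.3 -0.5] [ 0.16  0.27  1.26  0.    1.62 -2.24]
0.606,0.156,0.147,3.98 [-0.0011 -0.0026  0.0098] [ 0.003 -0.004 -0.007]
```

View pics/s1.png

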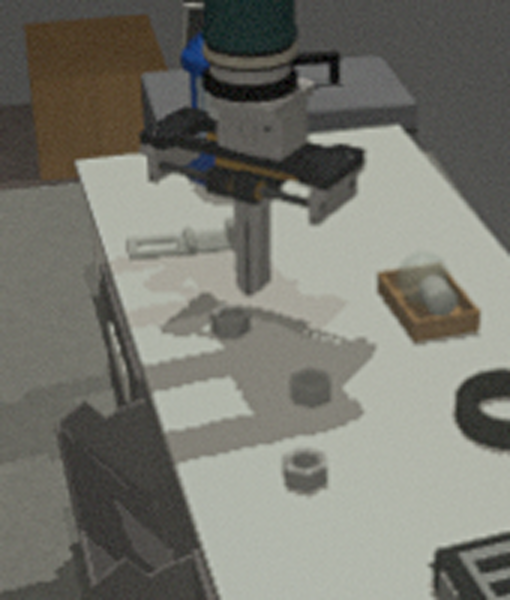

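Emit:
{"name": "carry_out", "arguments": {
  "commands": [
    [0, -0.004, 0.006, 0, 0, 0],
    [0.006, -0.004, 0.01, 0, 0, 0],
    [0.016, -0.004, 0.01, 0, 0, 0],
    [0.026, -0.004, 0.01, 0, 0, 0],
    [0.036, -0.004, 0.01, 0, 0, 0]
  ]
}}

```text
time: 2.15
tool_pos: [0.5831, 0.1276, 0.1517]
ee_rot: [-3.14, 0.002, -2.309]
wrist_force: [0.2, 0.3, 0.2]
width: 0.0004
finger_force: 0.2
```

```bash
python3 g.py 0.495,0.03,0.147,3.98
```

```text
2.15 [0.5831 0.1276 0.1517] [-3.140e+00  2.000e-03 -2.309e+00] [0.2 0.3 0.2] [ 0.12  0.21  1.34  0.    1.59 -2.28]
0.495,0.03,0.147,3.98 [ 0.1315 -0.0005  0.0045] [-0.001  0.002 -0.006]
```

Emit:
{"name": "carry_out", "arguments": {
  "commands": [
    [0.006, 0, 0.005, 0, 0, 0],
    [0.016, 0, 0.005, 0, 0, 0],
    [0.026, 0, 0.005, 0, 0, 0],
    [0.036, 0, 0.005, 0, 0, 0],
    [0.04, 0, 0.005, 0, 0, 0]
  ]
}}

```text
time: 2.65
tool_pos: [0.5557, 0.0977, 0.1455]
ee_rot: [3.142, -0.0, -2.31]
wrist_force: [0.9, -0.2, 0.2]
width: 0.0002
finger_force: 0.3
```

```bash
python3 g.py 0.495,0.03,0.147,3.98; python3 - <<'E'
from h import *
s=snapshot("side"); save(s,"s2.png",(130,60,300,260),3)
E
```

```text
2.65 [0.5557 0.0977 0.1455] [ 3.142 -0.    -2.31 ] [ 0.9 -0.2  0.2] [ 0.07  0.14  1.43 -0.    1.57 -2.33]
0.495,0.03,0.147,3.98 [ 0.0909 -0.0008 -0.0014] [ 0.    -0.    -0.007]
```

View pics/s2.png

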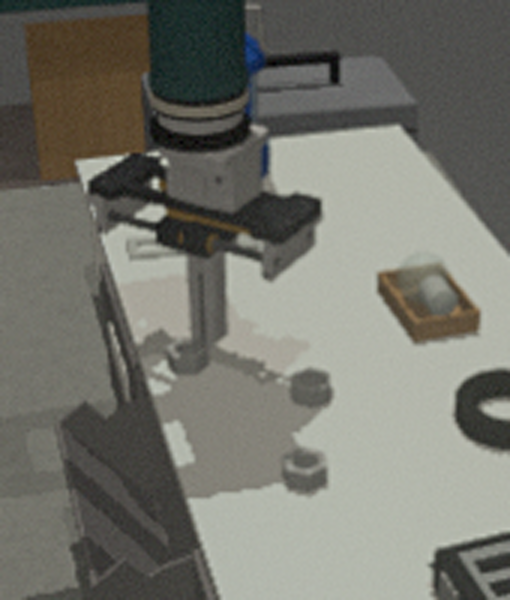

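The nut has slipped towards the front side of the finger: it is at crop (187,355), with the fingertip at (205,370). I'll locate it again.

```bash
python3 - <<'E'
from h import *
s=snapshot("side"); print(pt(s,130+187/3,60+355/3,.148).round(4), pt(s,130+205/3,60+370/3,.146).round(4))
t=snapshot("top"); save(t,"t2.png",(200,170,330,280),4.5)
E
```

```text
[0.5373 0.0816 0.148 ] [0.5485 0.0596 0.146 ]
```

View pics/t2.png

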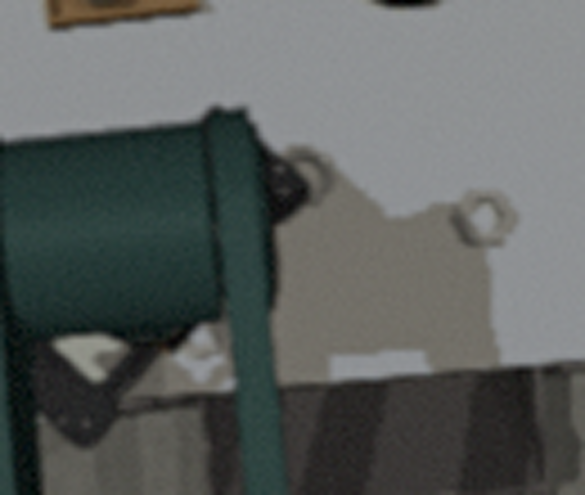

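```bash
python3 - <<'E'
from h import *
s=snapshot("side")
K=np.array([[s["fx"],0,s["cx"]],[0,s["fy"],s["cy"]],[0,0,1.]])
o=get_obs(); print(o["tool_pos"])
P=np.array([o["tool_pos"],[.5557,.0977,.165],[.536,.078,.148],[.5396,.0804,.148]])
q=cv2.projectPoints(P,cv2.Rodrigues(np.array(s["R"]))[0],np.array(s["t"]),K,np.array(s["distortion"],float))[0][:,0]
print(((q-[130,60])*3).round(0))
# heights map near
X=[]
for v in range(165,190):
    for u in range(180,212):
        p=pt(s,u,v)
        if .143<p[2]<.165: X.append((u,v,*p))
X=np.array(X); print(X.shape, np.median(X[:,2:],0).round(4))
for l in X[::12]: print(((l[:2]-[130,60])*3).astype(int), l[2:].round(3))
E
```

```text
[0.55639966 0.09852672 0.1454227 ]
[[207. 344.]
 [206. 324.]
 [186. 358.]
 [190. 355.]]
(263, 5) [0.5423 0.0785 0.152 ]
[156 315] [0.522 0.158 0.143]
[192 327] [0.545 0.101 0.162]
[195 333] [0.547 0.098 0.158]
[150 336] [0.512 0.123 0.144]
[219 336] [0.565 0.087 0.159]
[192 339] [0.543 0.09  0.157]
[171 342] [0.526 0.09  0.157]
[207 342] [0.555 0.09  0.153]
[177 345] [0.53  0.087 0.155]
[216 345] [0.564 0.098 0.144]
[192 348] [0.542 0.088 0.15 ]
[186 351] [0.538 0.088 0.148]
[171 354] [0.524 0.075 0.155]
[207 354] [0.553 0.075 0.151]
[198 357] [0.544 0.062 0.157]
[189 360] [0.537 0.063 0.155]
[174 363] [0.525 0.07  0.149]
[171 366] [0.523 0.074 0.144]
[174 369] [0.525 0.068 0.145]
[222 369] [0.562 0.061 0.144]
[213 375] [0.554 0.055 0.144]
[186 384] [0.531 0.047 0.143]
```

The fingertip projects to crop (207,344). What I took for the finger below it was shadow. The nut's measured top surface centres near (0.538, 0.077), squarely ahead of the finger, so I carry on pushing.

Emit:
{"name": "carry_out", "arguments": {
  "commands": [
    [0.008, 0, -0.001, 0, 0, 0],
    [0.018, 0, -0.001, 0, 0, 0],
    [0.028, 0, -0.001, 0, 0, 0],
    [0.038, 0, -0.001, 0, 0, 0],
    [0.048, 0, -0.001, 0, 0, 0]
  ]
}}

```text
time: 3.35
tool_pos: [0.5235, 0.0624, 0.1466]
ee_rot: [-3.141, 0.0, -2.31]
wrist_force: [0.4, 0.3, 0.5]
width: 0.0006
finger_force: 0.3
```

Emit:
{"name": "carry_out", "arguments": {
  "commands": [
    [0.01, 0, 0, 0, 0, 0],
    [0.02, 0, 0, 0, 0, 0],
    [0.03, 0, 0, 0, 0, 0],
    [0.036, 0, 0, 0, 0, 0],
    [0.036, 0, 0, 0, 0, 0]
  ]
}}

```text
time: 3.85
tool_pos: [0.4994, 0.0359, 0.1466]
ee_rot: [-3.141, 0.0, -2.31]
wrist_force: [-0.1, -0.3, -0.6]
width: 0.0001
finger_force: 0.0
```

```bash
cat > near.py <<'E'
from h import *
import sys
# find nut-top points in side and top views: z .150-.160 over the shelf area of the nuts
for n in("side","top"):
    s=snapshot(n); H=[]
    for v in range(0,384,1):
        for u in range(0,512,1):
            z=s["range_z"][v,u]
            if z>0: H.append((u,v))
    H=np.array(H,float); K=np.array([[s["fx"],0,s["cx"]],[0,s["fy"],s["cy"]],[0,0,1.]])
    p=cv2.undistortPoints(H[:,None],K,np.array(s["distortion"],float))[:,0]
    X=(np.c_[p,np.ones(len(p))]*s["range_z"][H[:,1].astype(int),H[:,0].astype(int)][:,None]-s["t"])@np.array(s["R"])
    m=(X[:,2]>.150)&(X[:,2]<.160)&(X[:,0]>.47)&(X[:,0]<.66)&(X[:,1]>-.2)&(X[:,1]<.2)
    img=np.zeros(s["range_z"].shape,np.uint8); img[H[m,1].astype(int),H[m,0].astype(int)]=1
    k,L,st,c=cv2.connectedComponentsWithStats(img)
    D={tuple(h):x for h,x in zip(H.astype(int),X)}
    for i in range(1,k):
        if st[i,4]>=10:
            q=np.array([D[(u,v)] for v,u in zip(*np.where(L==i))]); print(n,st[i,4],q.mean(0).round(3),q.min(0).round(3),q.max(0).round(3))
    b=(X[:,0]>.42)&(X[:,0]<.52)&(X[:,1]>-.14)&(X[:,1]<.09)&(X[:,2]<.11)&(X[:,2]>.0)
    save(s,sys.argv[1]+n+".png")
E
python3 near.py a; python3 g.py .55,.06,.2,3.2
```

```text
side 105 [0.622 0.012 0.156] [ 0.607 -0.004  0.15 ] [0.638 0.033 0.16 ]
side 30 [0.499 0.029 0.156] [0.488 0.021 0.151] [0.516 0.037 0.16 ]
side 121 [ 0.596 -0.091  0.156] [ 0.582 -0.106  0.15 ] [ 0.61  -0.072  0.16 ]
top 79 [0.623 0.015 0.156] [ 0.608 -0.001  0.15 ] [0.637 0.03  0.16 ]
top 76 [ 0.597 -0.085  0.156] [ 0.582 -0.101  0.151] [ 0.611 -0.07   0.159]
3.95 [0.5    0.0365 0.1465] [-3.142  0.    -2.31 ] [-0.1  1.2 -0.8] [-0.04 -0.    1.58  0.    1.56 -2.44]
.55,.06,.2,3.2 [-0.0511 -0.0212 -0.0535] [0.    0.    0.774]
```

Nut A is off the shelf and the other two haven't moved. Next is nut B.

```bash
python3 g.py .662,.016,.2,3.197
```

```text
3.95 [0.5    0.0365 0.1465] [-3.142  0.    -2.31 ] [-0.1  1.2 -0.8] [-0.04 -0.    1.58  0.    1.56 -2.44]
.662,.016,.2,3.197 [-0.094  -0.1336 -0.0534] [0.    0.    0.777]
```

Emit:
{"name": "carry_out", "arguments": {
  "commands": [
    [0, 0, -0.03, 0, 0, 0.13],
    [-0.02, -0.028, -0.053, 0, 0, 0.26],
    [-0.045, -0.064, -0.053, 0, 0, 0.4],
    [-0.07, -0.1, -0.053, 0, 0, 0.54],
    [-0.094, -0.134, -0.053, 0, 0, 0.67]
  ]
}}

```text
time: 4.45
tool_pos: [0.6643, 0.016, 0.1995]
ee_rot: [3.142, 0.001, -2.984]
wrist_force: [0.6, 1.1, -0.6]
width: 0.0006
finger_force: 0.0
```

```bash
python3 g.py .662,.016,.147,3.197
```

```text
4.45 [0.6643 0.016  0.1995] [ 3.142e+00  1.000e-03 -2.984e+00] [ 0.6  1.1 -0.6] [-0.06  0.35  1.07  0.    1.72 -1.79]
.662,.016,.147,3.197 [0.0023 0.0004 0.0525] [0.    0.001 0.102]
```

Emit:
{"name": "carry_out", "arguments": {
  "commands": [
    [0, 0, 0.01, 0, 0, 0.05],
    [0, 0, 0.025, 0, 0, 0.1],
    [0, 0, 0.04, 0, 0, 0.1],
    [0, 0, 0.053, 0, 0, 0.1],
    [0, 0, 0.054, 0, 0, 0.1]
  ]
}}

```text
time: 4.95
tool_pos: [0.6608, 0.0161, 0.1425]
ee_rot: [3.141, -0.005, -3.078]
wrist_force: [0.0, -0.3, -0.3]
width: 0.0008
finger_force: 0.0
```

```bash
python3 g.py .64,.014,.147,3.197 .497,.006,.147,3.197
```

```text
4.95 [0.6608 0.0161 0.1425] [ 3.141 -0.005 -3.078] [ 0.  -0.3 -0.3] [-0.06  0.36  1.17  0.    1.62 -1.7 ]
.64,.014,.147,3.197 [ 0.0209 -0.0008 -0.0044] [ 0.001 -0.005  0.008]
.497,.006,.147,3.197 [ 0.1641  0.0002 -0.0037] [ 0.001 -0.005  0.008]
```

Emit:
{"name": "carry_out", "arguments": {
  "commands": [
    [0.008, -0.001, -0.002, 0, 0, 0],
    [0.02, -0.001, -0.002, 0, 0, 0],
    [0.032, -0.001, -0.002, 0, 0, 0],
    [0.044, -0.001, -0.002, 0, 0, 0],
    [0.056, -0.001, -0.002, 0, 0, 0]
  ]
}}

```text
time: 5.45
tool_pos: [0.6062, 0.0112, 0.1495]
ee_rot: [-3.141, 0.003, -3.079]
wrist_force: [0.4, -0.7, -0.7]
width: 0.0004
finger_force: 0.1
```

```bash
python3 g.py .497,.006,.147,3.197; python3 near.py b
```

```text
5.45 [0.6062 0.0112 0.1495] [-3.141e+00  3.000e-03 -3.079e+00] [ 0.4 -0.7 -0.7] [-0.08  0.23  1.32  0.    1.59 -1.71]
.497,.006,.147,3.197 [0.1093 0.0016 0.0022] [-0.     0.003  0.007]
side 113 [0.584 0.006 0.156] [ 0.568 -0.013  0.15 ] [0.612 0.025 0.16 ]
side 120 [ 0.596 -0.09   0.156] [ 0.582 -0.106  0.15 ] [ 0.611 -0.072  0.159]
top 24 [ 0.591 -0.095  0.157] [ 0.582 -0.101  0.155] [ 0.605 -0.087  0.16 ]
top 41 [0.573 0.008 0.156] [ 0.565 -0.007  0.15 ] [0.582 0.024 0.16 ]
```

Emit:
{"name": "carry_out", "arguments": {
  "commands": [
    [0.01, -0.002, 0.002, 0, 0, 0],
    [0.022, -0.002, 0.002, 0, 0, 0],
    [0.034, -0.002, 0.002, 0, 0, 0],
    [0.046, -0.002, 0.002, 0, 0, 0],
    [0.058, -0.002, 0.002, 0, 0, 0]
  ]
}}

```text
time: 6.05
tool_pos: [0.5484, 0.0056, 0.146]
ee_rot: [-3.141, 0.002, -3.079]
wrist_force: [0.8, 0.3, 0.2]
width: 0.0005
finger_force: 0.5
```

```bash
python3 g.py .497,.006,.147,3.197; python3 near.py b
```

```text
6.05 [0.5484 0.0056 0.146 ] [-3.141e+00  2.000e-03 -3.079e+00] [0.8 0.3 0.2] [-0.09  0.1   1.47  0.    1.57 -1.73]
.497,.006,.147,3.197 [ 0.0512  0.0036 -0.001 ] [-0.     0.002  0.007]
side 129 [0.529 0.    0.156] [ 0.511 -0.016  0.15 ] [0.559 0.019 0.16 ]
side 123 [ 0.596 -0.09   0.156] [ 0.582 -0.107  0.15 ] [ 0.61  -0.073  0.16 ]
top 23 [0.511 0.006 0.156] [ 0.507 -0.005  0.152] [0.515 0.016 0.159]
```

Emit:
{"name": "carry_out", "arguments": {
  "commands": [
    [0.01, 0, 0, 0, 0, 0],
    [0.021, 0, 0, 0, 0, 0],
    [0.032, 0, 0, 0, 0, 0],
    [0.043, 0, 0, 0, 0, 0],
    [0.052, 0, 0, 0, 0, 0]
  ]
}}

```text
time: 6.65
tool_pos: [0.4954, 0.0025, 0.1452]
ee_rot: [3.141, -0.001, -3.079]
wrist_force: [0.4, -0.5, 1.0]
width: 0.0009
finger_force: 0.0
```

```bash
python3 near.py b;  python3 g.py .638,-.086,.2,3.197
```

```text
side 26 [ 0.497 -0.008  0.156] [ 0.488 -0.013  0.15 ] [ 0.508 -0.003  0.16 ]
side 120 [ 0.596 -0.09   0.156] [ 0.582 -0.104  0.15 ] [ 0.61 -0.07  0.16]
top 76 [ 0.597 -0.085  0.156] [ 0.581 -0.101  0.15 ] [ 0.611 -0.068  0.16 ]
6.75 [0.4955 0.0025 0.1455] [ 3.141 -0.    -3.08 ] [-0.2 -0.8 -0.4] [-0.11 -0.01  1.59  0.    1.56 -1.74]
.638,-.086,.2,3.197 [-0.1367 -0.0971 -0.0546] [ 0.    -0.     0.007]
```

B has gone in. C is next, so I lift, move over behind it and lower.

Emit:
{"name": "carry_out", "arguments": {
  "commands": [
    [0, 0, -0.03, 0, 0, 0],
    [-0.02, -0.014, -0.055, 0, 0, 0],
    [-0.056, -0.04, -0.055, 0, 0, 0],
    [-0.092, -0.065, -0.055, 0, 0, 0],
    [-0.127, -0.09, -0.055, 0, 0, 0]
  ]
}}

```text
time: 7.25
tool_pos: [0.6308, -0.0803, 0.2008]
ee_rot: [-3.141, 0.001, -3.079]
wrist_force: [0.6, 0.1, 0.7]
width: 0.0007
finger_force: 0.0
```

Emit:
{"name": "carry_out", "arguments": {
  "commands": [
    [-0.01, -0.007, 0, 0, 0, 0.007],
    [-0.01, -0.007, 0.02, 0, 0, 0.007],
    [-0.01, -0.007, 0.035, 0, 0, 0.007],
    [-0.01, -0.007, 0.048, 0, 0, 0.007],
    [-0.01, -0.007, 0.053, 0, 0, 0.007]
  ]
}}

```text
time: 7.75
tool_pos: [0.6383, -0.0853, 0.145]
ee_rot: [3.14, -0.004, -3.086]
wrist_force: [0.1, -0.6, 0.4]
width: 0.0001
finger_force: 0.0
```

```bash
python3 g.py .62,-.087,.147,3.197 .499,-.093,.147,3.197
```

```text
7.75 [ 0.6383 -0.0853  0.145 ] [ 3.14  -0.004 -3.086] [ 0.1 -0.6  0.4] [-0.22  0.32  1.22  0.    1.61 -1.85]
.62,-.087,.147,3.197 [ 0.0184 -0.0007 -0.0019] [ 0.001 -0.004  0.   ]
.499,-.093,.147,3.197 [ 0.1395  0.     -0.0015] [ 0.001 -0.004  0.   ]
```

Emit:
{"name": "carry_out", "arguments": {
  "commands": [
    [0, -0.003, -0.001, 0, 0, 0.09],
    [0, -0.006, -0.001, 0, 0, 0.17],
    [0.003, -0.006, -0.001, 0, 0, 0.17],
    [0.008, -0.006, -0.001, 0, 0, 0.17],
    [0.008, -0.006, -0.001, 0, 0, 0.17]
  ]
}}

```text
time: 8.25
tool_pos: [0.6313, -0.092, 0.149]
ee_rot: [3.142, 0.0, 3.028]
wrist_force: [0.6, 1.2, 0.4]
width: 0.0004
finger_force: 0.0
```

```bash
python3 g.py .5965,-.0875,.147,3.02 .499,-.077,.147,3.02
```

```text
8.25 [ 0.6313 -0.092   0.149 ] [3.142 0.    3.028] [0.6 1.2 0.4] [-0.23  0.3   1.24  0.    1.61 -1.69]
.5965,-.0875,.147,3.02 [0.0351 0.0006 0.002 ] [0.    0.    0.008]
.499,-.077,.147,3.02 [ 1.331e-01 -1.000e-04  1.900e-03] [0.    0.    0.008]
```

Emit:
{"name": "carry_out", "arguments": {
  "commands": [
    [0.008, 0, 0.002, 0, 0, 0],
    [0.02, 0, 0.002, 0, 0, 0],
    [0.032, 0, 0.002, 0, 0, 0],
    [0.044, 0, 0.002, 0, 0, 0],
    [0.056, 0, 0.002, 0, 0, 0]
  ]
}}

```text
time: 8.75
tool_pos: [0.5754, -0.0856, 0.1463]
ee_rot: [3.141, 0.0, 3.028]
wrist_force: [0.7, -0.4, 0.4]
width: 0.0001
finger_force: 0.2
```

```bash
python3 near.py c; python3 g.py .498,-.077,.147,3.02
```

```text
side 152 [ 0.556 -0.086  0.156] [ 0.538 -0.102  0.15 ] [ 0.585 -0.067  0.16 ]
top 29 [ 0.541 -0.083  0.156] [ 0.535 -0.094  0.153] [ 0.55 -0.07  0.16]
8.85 [ 0.5749 -0.0855  0.1467] [ 3.141 -0.     3.027] [-0.6  0.  -0.1] [-0.25  0.17  1.39  0.    1.58 -1.7 ]
.498,-.077,.147,3.02 [ 0.0774 -0.0004 -0.0003] [ 0.    -0.     0.007]
```

Emit:
{"name": "carry_out", "arguments": {
  "commands": [
    [0.01, 0, 0, 0, 0, 0],
    [0.02, 0, 0, 0, 0, 0],
    [0.03, 0, 0, 0, 0, 0],
    [0.04, 0, 0, 0, 0, 0],
    [0.048, 0, 0, 0, 0, 0]
  ]
}}

```text
time: 9.35
tool_pos: [0.5279, -0.0803, 0.1467]
ee_rot: [3.142, 0.001, 3.027]
wrist_force: [1.4, 0.4, 1.2]
width: 0.0008
finger_force: 0.7
```

Emit:
{"name": "carry_out", "arguments": {
  "commands": [
    [0.01, 0, 0, 0, 0, 0],
    [0.02, 0, 0, 0, 0, 0],
    [0.03, 0, 0, 0, 0, 0],
    [0.032, 0, 0, 0, 0, 0],
    [0.032, 0, 0, 0, 0, 0]
  ]
}}

```text
time: 9.85
tool_pos: [0.4964, -0.0766, 0.1466]
ee_rot: [3.142, 0.0, 3.027]
wrist_force: [-0.1, 0.8, -0.6]
width: 0.0006
finger_force: 0.0
```

Emit:
{"name": "carry_out", "arguments": {
  "commands": [
    [0, 0, -0.03, 0, 0, -0.08],
    [0, 0, -0.06, 0, 0, -0.16],
    [-0.03, 0.02, -0.06, 0, 0, -0.17],
    [-0.07, 0.05, -0.06, 0, 0, -0.17],
    [-0.11, 0.09, -0.06, 0, 0, -0.17]
  ]
}}

```text
time: 10.35
tool_pos: [0.6132, -0.0041, 0.207]
ee_rot: [-3.141, 0.002, -3.089]
wrist_force: [-0.5, -0.8, 0.2]
width: 0.0003
finger_force: 0.0
```

```bash
python3 near.py d; python3 g.py; python3 - <<'E'
from h import *
a=cv2.imread("pics/dtop.png"); b=cv2.imread("pics/dside.png")
a=cv2.resize(a[210:300,220:350],None,fx=3,fy=3,interpolation=3); b=cv2.resize(b[150:280,130:260],None,fx=3,fy=3,interpolation=3)
c=np.zeros((390,785,3),np.uint8); c[:270,:390]=a; c[:390,395:]=b; cv2.imwrite("pics/d.png",c)
E
```

```text
10.45 [ 6.144e-01 -5.000e-04  2.030e-01] [ 3.139e+00 -3.000e-03 -3.082e+00] [ 0.   0.2 -0.3] [-0.09  0.23  1.21  0.    1.7  -1.72]
```

View pics/d.png

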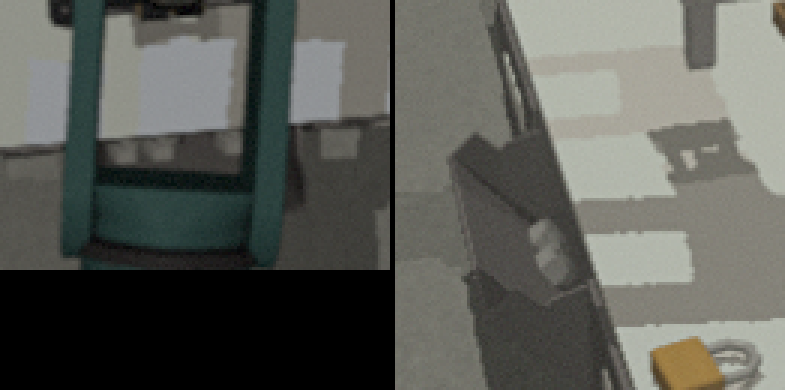

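The side view shows two light blobs in the bin at (545,240) and (550,265). The third nut may be hidden, so I move the arm to a place in front of the bin and look again.

Emit:
{"name": "carry_out", "arguments": {
  "commands": [
    [0.04, -0.006, -0.01, 0, 0, 0],
    [0.09, -0.015, -0.02, 0, 0, 0],
    [0.138, -0.025, -0.03, 0, 0, 0],
    [0.186, -0.035, -0.04, 0, 0, 0],
    [0.23, -0.038, -0.04, 0, 0, 0]
  ]
}}

```text
time: 10.95
tool_pos: [0.3821, -0.0555, 0.2479]
ee_rot: [-3.14, 0.003, -3.087]
wrist_force: [0.6, -0.6, 0.2]
width: 0.0003
finger_force: 0.0
```

Emit:
{"name": "carry_out", "arguments": {
  "commands": [
    [0.01, 0, 0, 0, 0, 0],
    [0.02, 0, 0, 0, 0, 0],
    [0.02, 0, 0, 0, 0, 0],
    [0.02, 0, 0, 0, 0, 0],
    [0.02, 0, 0, 0, 0, 0]
  ]
}}

```text
time: 11.45
tool_pos: [0.3645, -0.0556, 0.246]
ee_rot: [3.141, -0.001, -3.086]
wrist_force: [0.1, 0.3, -0.9]
width: 0.0007
finger_force: 0.0
```

```bash
python3 near.py e; python3 g.py; python3 - <<'E'
from h import *
w=snapshot("wrist"); save(w,"w.png")
a=cv2.imread("pics/etop.png"); b=cv2.imread("pics/eside.png"); w=cv2.imread("pics/w.png")
c=np.zeros((600,800,3),np.uint8); c[:270,:390]=cv2.resize(a[210:300,220:350],None,fx=3,fy=3,interpolation=3); c[:300,395:785]=cv2.resize(b[170:270,130:260],None,fx=3,fy=3,interpolation=3)
c[302:599,200:596]=cv2.resize(w,(396,297)); cv2.imwrite("pics/e.png",c)
E
```

```text
11.55 [ 0.3644 -0.0556  0.246 ] [ 3.141e+00 -1.000e-03 -3.086e+00] [-0.2  0.2 -0.1] [-0.31 -0.33  1.66  0.    1.81 -1.93]
```

View pics/e.png

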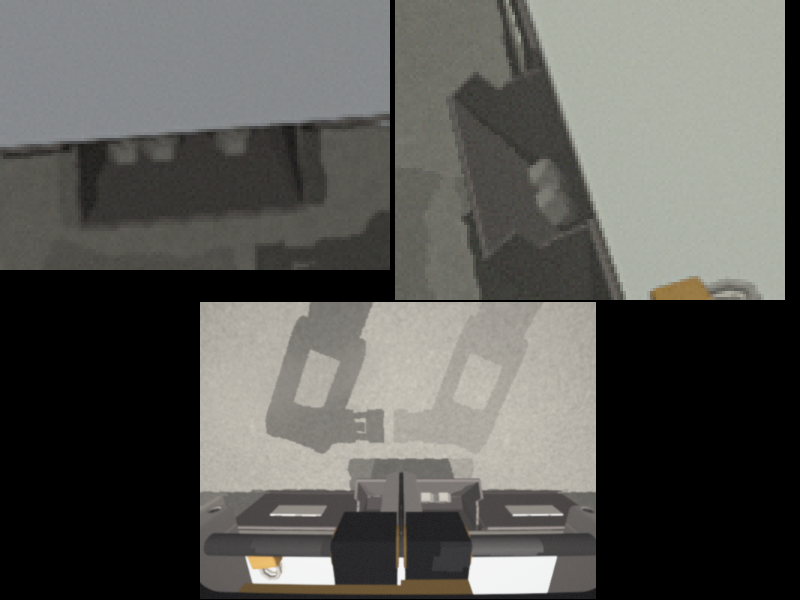

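The top crop shows all three nuts in the bin, at (123,150), (162,148) and (233,143). I lower the tool in front of the bin.

Emit:
{"name": "carry_out", "arguments": {
  "commands": [
    [0, 0.01, 0.03, 0, 0, 0],
    [0, 0.025, 0.07, 0, 0, 0],
    [0, 0.025, 0.11, 0, 0, 0],
    [0, 0.025, 0.145, 0, 0, 0],
    [0, 0.025, 0.17, 0, 0, 0]
  ]
}}

```text
time: 12.1
tool_pos: [0.3612, -0.0301, 0.0737]
ee_rot: [3.14, -0.003, -3.086]
wrist_force: [-0.2, 0.5, -0.3]
width: 0.0005
finger_force: 0.0
```

```bash
python3 g.py .491,-.024,.075,3.197
```

```text
12.1 [ 0.3612 -0.0301  0.0737] [ 3.140e+00 -3.000e-03 -3.086e+00] [-0.2  0.5 -0.3] [-0.24 -0.28  1.97  0.    1.45 -1.87]
.491,-.024,.075,3.197 [-0.13   -0.0012 -0.0018] [ 0.001 -0.003  0.001]
```

Emit:
{"name": "carry_out", "arguments": {
  "commands": [
    [-0.015, 0, 0, 0, 0, 0],
    [-0.03, 0, 0, 0, 0, 0],
    [-0.045, 0, 0, 0, 0, 0],
    [-0.053, 0, 0, 0, 0, 0],
    [-0.06, 0, 0, 0, 0, 0]
  ]
}}

```text
time: 12.6
tool_pos: [0.4195, -0.0274, 0.0764]
ee_rot: [3.141, -0.009, -3.086]
wrist_force: [-10.3, -0.7, 8.5]
width: 0.0005
finger_force: 5.1
```

Emit:
{"name": "carry_out", "arguments": {
  "commands": [
    [-0.007, 0, 0, 0, 0, 0],
    [-0.014, 0, 0, 0, 0, 0],
    [-0.021, 0, 0, 0, 0, 0],
    [-0.028, 0, 0, 0, 0, 0],
    [-0.035, 0, 0, 0, 0, 0]
  ]
}}

```text
time: 13.1
tool_pos: [0.4577, -0.0254, 0.0765]
ee_rot: [3.141, -0.0, -3.086]
wrist_force: [-2.2, -0.3, 2.2]
width: 0.0007
finger_force: 1.1
```

Emit:
{"name": "carry_out", "arguments": {
  "commands": [
    [-0.006, 0, 0, 0, 0, 0],
    [-0.012, 0, 0, 0, 0, 0],
    [-0.017, 0, 0, 0, 0, 0],
    [-0.022, 0, 0, 0, 0, 0],
    [-0.026, 0, 0, 0, 0, 0]
  ]
}}

```text
time: 13.6
tool_pos: [0.4837, -0.024, 0.0764]
ee_rot: [3.141, 0.0, -3.086]
wrist_force: [-1.2, -0.6, 0.7]
width: 0.0004
finger_force: 0.6
```

```bash
python3 g.py .491,-.024,.075,3.197
```

```text
13.6 [ 0.4837 -0.024   0.0764] [ 3.141  0.    -3.086] [-1.2 -0.6  0.7] [-0.17  0.    1.72  0.    1.42 -1.79]
.491,-.024,.075,3.197 [-0.0073 -0.0004  0.0014] [ 0.  0. -0.]
```

Still light contact. I keep going in small steps until the force rises against the stop.

Emit:
{"name": "carry_out", "arguments": {
  "commands": [
    [-0.002, 0, 0, 0, 0, 0],
    [-0.004, 0, 0, 0, 0, 0],
    [-0.006, 0, 0, 0, 0, 0],
    [-0.008, 0, 0, 0, 0, 0],
    [-0.008, 0, 0, 0, 0, 0]
  ]
}}

```text
time: 14.1
tool_pos: [0.4895, -0.0237, 0.0765]
ee_rot: [3.142, -0.004, -3.086]
wrist_force: [-6.1, -1.4, 4.9]
width: 0.0
finger_force: 3.1
```

Emit:
{"name": "carry_out", "arguments": {
  "commands": [
    [-0.001, 0, 0, 0, 0, 0],
    [-0.002, 0, 0, 0, 0, 0],
    [-0.003, 0, 0, 0, 0, 0],
    [-0.003, 0, 0, 0, 0, 0],
    [-0.003, 0, 0, 0, 0, 0]
  ]
}}

```text
time: 14.6
tool_pos: [0.4893, -0.0237, 0.0765]
ee_rot: [3.142, -0.011, -3.087]
wrist_force: [-15.2, 0.1, 10.2]
width: 0.0005
finger_force: 7.6
```

Emit:
{"name": "carry_out", "arguments": {
  "commands": [
    [-0.001, 0, 0, 0, 0, 0],
    [-0.002, 0, 0, 0, 0, 0],
    [-0.002, 0, 0, 0, 0, 0],
    [-0.002, 0, 0, 0, 0, 0],
    [-0.002, 0, 0, 0, 0, 0]
  ]
}}

```text
time: 15.1
tool_pos: [0.4892, -0.0237, 0.0765]
ee_rot: [3.142, -0.016, -3.086]
wrist_force: [-20.8, -0.6, 14.3]
width: 0.0005
finger_force: 10.7
```

Emit:
{"name": "carry_out", "arguments": {
  "commands": [
    [0.005, 0, 0, 0, 0, 0],
    [0.03, 0, 0, 0, 0, 0],
    [0.06, 0, 0, 0, 0, 0],
    [0.1, 0, -0.02, 0, 0, 0],
    [0.13, 0, -0.05, 0, 0, 0]
  ]
}}

```text
time: 15.6
tool_pos: [0.3633, -0.03, 0.1248]
ee_rot: [3.14, -0.004, -3.086]
wrist_force: [0.4, 0.2, 0.8]
width: 0.0005
finger_force: 0.0
```

```bash
cat > f.py <<'E'
from h import *
for n in("side","top"):
    s=snapshot(n); save(s,"f"+n+".png")
    v,u=np.where(s["range_z"]>0); K=np.array([[s["fx"],0,s["cx"]],[0,s["fy"],s["cy"]],[0,0,1.]])
    p=cv2.undistortPoints(np.c_[u,v].astype(float)[:,None],K,np.array(s["distortion"],float))[:,0]
    X=(np.c_[p,np.ones(len(p))]*s["range_z"][v,u][:,None]-s["t"])@np.array(s["R"])
    Y=X[:,1]; d=X[:,0]+.0556*Y   # depth along shelf x
    for lo,hi in[(-.4,-.16),(-.115,.065),(.1,.35)]:
        m=(Y>lo)&(Y<hi)&(X[:,2]>.03)&(X[:,2]<.13)&(d>.4)&(d<.53)
        print(n,lo,m.sum(),np.percentile(d[m],[0,5,50]).round(4) if m.any() else "", X[m,2].max().round(3) if m.any() else "")
a=cv2.imread("pics/ftop.png"); b=cv2.imread("pics/fside.png")
c=np.zeros((600,800,3),np.uint8); c[:320,:800]=cv2.resize(a[200:280,180:380],None,fx=4,fy=4,interpolation=3); c[330:600,:390]=cv2.resize(b[160:250,130:260],None,fx=3,fy=3,interpolation=3)
c[330:600,400:760]=cv2.resize(b,(360,270)); cv2.imwrite("pics/f.png",c)
E
python3 f.py; python3 near.py g; python3 g.py
```

```text
side -0.4 1167 [0.4961 0.4968 0.4995] 0.13
side -0.115 494 [0.4969 0.4975 0.5   ] 0.13
side 0.1 334 [0.4972 0.4979 0.5004] 0.13
top -0.4 181 [0.4951 0.496  0.5004] 0.13
top -0.115 202 [0.4963 0.4968 0.5009] 0.13
top 0.1 210 [0.496  0.497  0.5007] 0.13
15.8 [ 0.3674 -0.0307  0.1273] [-3.141  0.004 -3.087] [ 0.2 -0.3 -0.5] [-0.24 -0.31  1.88  0.    1.56 -1.86]
```

View pics/f.png

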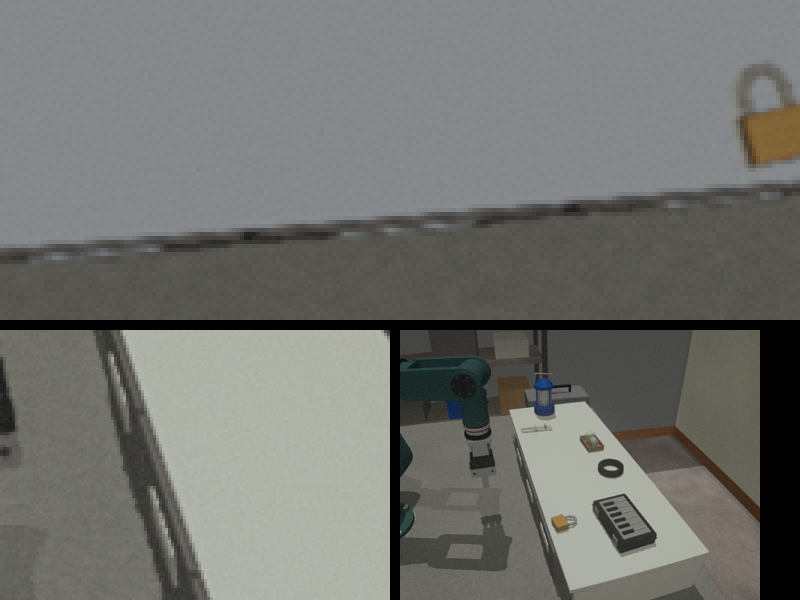

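The middle front now lines up with the fixed neighbours, within 1 mm in depth and flush in the top crop. No nuts are left on the shelf or table, the other things are untouched, and the arm is clear. I hand the job in.

```bash
python3 -c "
from bench import *
print(close_job())"
```

```text
the job is handed in; nothing more can be done
None
```

I swept all three nuts off the shelf into the bin without picking any up and pushed the bin shut. Its front lines up with the fixed ones to within about 1 mm, the other things look unmoved, and I handed the job in at about 16 s of the 69 s allowed.

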